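# Put the blue setting ring away and snap the case cover shut

### The arm

A 6-joint arm with a two-finger parallel gripper is mounted at the origin on the work surface. World frame = base frame: x ahead of the robot, y to its left, z up, the work surface at z = 0. Lengths are in mm, angles in rad, forces in N, time in s.
With the tool pointing down it reaches from about 275 to 1000 mm from the base axis. Payload 8.4 kg.
Tool frame: the origin (TCP) lies at the very end of the fingers, on their centre line; the grasp point (between the pads) lies 19 mm behind it; z points along the fingers, y is the line along which they close (so a half turn about z gives the same grasp; the last joint's range is limited). The gripper opens to 85 mm and grips with 20 to 120 N. Pads are 22 mm wide; open, the fingers measure 114 mm over their backs; the gripper's body (76 mm by 85 mm) begins 54 mm behind the grasp point. The pads swing forward as they close: fully open they stand 13 mm farther back than shut.
Start: joints at [1.318, 0.353, 1.633, -0, 1.155, -0.002], TCP at [155.11, 605.449, 231.281] pointing down, gripper open.
Joint ranges: [-2.63, 2.63], [-0.92, 2.1], [0.06, 2.66], [-1.3, 4.44], [0, 2.69], [-3.02, 3.02]. Speed limits (rad/s): [2.22, 2.22, 2.79, 3.14, 3.14, 3.14].

### API

Orientations are given as [roll, pitch, yaw] about the fixed x, y, z axes, in that order (R = Rz(yaw) Ry(pitch) Rx(roll)).
In Python, from rig import sensors, grab_frame, camera_params, order gives the robot as it stands. The module is installed in compiled form; this text tells all that it offers.
- The arm moves only by the tool move_arm, never from a script. Its argument "motion" is a list of rows, each a list of 7 numbers: the turn, a rotation vector about the tool's x, y, z in rad, then the shift along the tool's x, y, z in m, then the finger opening in m, from 0 to 0.0854. A call has 1 to 8 rows; each row is the pose to reach, as a shift and turn from the pose commanded when the call began, along the tool's axes at that moment; what a row does not reach only later rows make up. A row lasts 1/8 s, in which the tool goes at most 62.5 mm and 10.7 degrees, less where a joint would pass 70% of its speed; a pose out of reach is approached as far as the arm can. A call with a gripper value outside its range is refused whole. The fingers move at their own pace and stop on an object; "grip_force" is the grip in N (left out, the last holds). Time passes only in rows, so rows that repeat a pose let the fingers close. It gives the time, the measured TCP pose, the force, the opening and the grip force at its end, in the units of the state.
- sensors.sense(): the state, without advancing time (a new reading comes with each control period).
- grab_frame(name): name is "scene" or "top" or "wrist"; returns (picture, depth): 480x640x3 uint8, red, green, blue; 480x640 float32, mm along the optical axis (not along the pixel's ray), 0 where there is no reading.
- camera_params(name): a dict with "camera_matrix" (3x3 intrinsics, pixels), "world_from_camera" (4x4, takes a point from camera to world coordinates). Camera axes: x right, y down, z forward; pixel columns grow to the right and rows downward; lengths in mm; the calibration is good to about 2 mm. The wrist camera is an equidistant fisheye: a pixel r from the principal point sees the ray r / f radians off the axis. A picture is of the moment at which its call begins: read the wrist's pose just before it. camera_params takes no time and is no camera call; for the wrist camera it gives the pose at the moment of the call.
- order.sign_off(): hands the job in; it is judged then, once.
The state is a dict: "clock": time; "qpos": joint angles; "qvel": joint speeds; "joint_efforts": joint torques, N m; "eef_pos": TCP position; "tcp_rot": TCP orientation; "contact_force": force on the tool from outside, world axes, zero at the start; "wrist_torque": the same for the moment, N m; "opening": opening from 0.0 (shut) to 1.0 (fully open); "grasp_force": force on a finger pad.
Only numpy, scipy, OpenCV 4.12 (cv2) and the standard library are available. Lean on these libraries where they do the work, as an engineer would, in place of code of your own. Each camera call takes 0.05 s, during which the arm holds its last target. There are 200 camera calls.

### The job

We are done with the blue setting ring: lay it flat in its own blue-marked well in the gauge case, then put the clear cover on the case and press it down until both orange catches snap over it. Finish while holding: keep pressing the cover down with about 15 N so that its dust seal beds in, and do not let go. Leave the yellow ring in its well and the red ring and everything else on the bench where it lies.

Things in the scene. Friction and masses are not known exactly. Their poses are not given: they have to be found in the camera images.
- ring_blue: Steel setting ring (bore gauge master), outer diameter 40 mm, bore 24 mm, 20 mm thick, lower edge bevelled 3 mm, 125 g, with a blue band round its upper half and a blue ring on its top face. It lies flat on the bench, to be gripped round the outside; origin at the centre of its underside, z up.
- ring_red: Bystander: the same ring with red marks, flat on the bench, still in use; it stays where it lies. Origin at the centre of its underside.
- ring_yellow: Bystander: the same ring with yellow marks, already in its own well in the case. Origin at the centre of its underside.
- bore_gauge: Bystander: dial bore gauge lying across the bench beyond the case; dial 58 mm across and 22 mm thick, stem to 124 mm from its origin along its y.
- wrench: Bystander: steel wrench, 200 mm long, flat on the bench.
- oil_can: Bystander: blue and yellow can, 60 mm across, 170 mm high.
- adaptor: Bystander: brass hose adaptor standing near the robot, 30 mm across, 42 mm high.
- bush_tray: Bystander: green tray with bronze bushes, 120 x 160 x 35 mm.
- case: Base of the gauge case, fixed to the bench: black plate 212 x 94 mm (x, y), origin at the centre of its underside, x along its length (roughly world x). On it a grey deck 168 x 66 mm of three inserts in a row along x, top 22 mm above the bench, each with one ring well. Black tapered lips round the foot of the deck centre the cover to 1.5 mm.
- seal: Black rubber dust seal, a flat frame lying round the deck of the case; its top, 8 mm above the bench, is the ledge on which the cover's rim sits. Fixed to the case; origin on the case's centre line, 6 mm above the bench.
- slot_blue_floor (a point): Centre of the floor of the blue ring's well, 14 mm above the bench; axes as the case. Well round, 46 mm across, 8 mm deep: a ring in it stands 12 mm out. Blue label strips on the insert at its +y and -y sides, blue floor. It may be any of the three places; the next wells are 56 mm away along the case's x, so let the fingers close along the case's y.
- slot_yellow_floor (a point): The same point of the yellow-marked well, which holds the yellow ring.
- slot_red_floor (a point): The same point of the red-marked well, which is empty and stays empty.
- cover: Loose clear box-shaped cover, open below, black edges, 184 x 82 mm (x, y), flat top 33 mm high, 180 to 340 g; walls 3 mm, inside 178 x 76 x 30 mm: 5 mm round the deck. Origin at the centre of its lower rim, x along its length; stands upright on the bench, fits either way round. A black bar at each short end (6 mm thick, 34 mm long, 12 mm above the rim, 4.5 mm proud) takes the catch.
- cover_grip (a point): Centre of the solid grip block on top of the cover: 72 mm long (x), 20 mm wide (y), 22 mm high, rising from the cover's top (z = 33 mm) to 55 mm above its rim; this point is 44 mm above the rim on the cover's centre line. Pinch it with the fingers closing along the cover's y.
- case_seat (a point): Point on the case's centre line at the height of the seal's top, 8 mm above the bench, axes as the case: the cover's origin lies here when it is fully home.
- catch_near (a joint): How far (m) the orange spring catch at the robot's end of the case is pushed outward: 0 relaxed. As the cover goes down, its bar meets the catch's slope with the rim about 12 mm above the ledge and pushes it out about 3 mm; both together need 6 to 15 N. At about 6 mm the force drops suddenly: the catch springs back over the bar to under 2 mm and pulls the cover down.
- catch_near_tab (a point): Middle of the flared top tab of the orange catch at the robot's end of the case, about 38 mm above the bench and 101 mm from the case's centre; the catch is 26 mm wide (y), 40 mm high, and stands between 93 and 105 mm from the centre.
- catch_far_tab (a point): The same for the catch at the far end.
- catch_far (a joint): The same for the catch at the far end.
Not all that is in view belongs to the job. Leave any pink or purple look-alike of the case alone.

How it is judged (in metres and radians):
On the way, in this order (a step that is already met when the one before it is completed fails the run):
1. the blue ring lies flat and let go in its own well (horizontal distance between ring_blue and slot_blue_floor below 0.004 m and z of ring_blue in the frame of slot_blue_floor below 0.002 m and angle between ring_blue's own z axis and vertical below 0.06 rad and contact force between the fingers and ring_blue below 0.05 N and linear speed of ring_blue below 0.01 m/s), for 0.2 s.
2. the cover is fully down on the case with both catches snapped over it (horizontal distance between cover and case_seat below 0.003 m and z of cover in the frame of case_seat below 0.0015 m and angle between the x axis of cover and the x axis of case, either way round below 0.04 rad and angle between cover's own z axis and vertical below 0.03 rad and value of joint each of catch_near, catch_far below 0.0025 m), for 0.2 s.
At the end, for the whole second after the job is handed in: Blue ring flat in its own well; cover down on the seal (within 1.5 mm), in line with the case, both catches sprung back over its bars; the robot still presses it: over 12 N on the seal, of which the cover's weight and the catches give 5 to 10 N; yellow ring in its well (all of step 2 and horizontal distance between ring_blue and slot_blue_floor below 0.004 m and z of ring_blue in the frame of slot_blue_floor below 0.002 m and angle between ring_blue's own z axis and vertical below 0.06 rad and contact force between cover and seal above 12 N and contact force between the fingers and cover above 4 N and horizontal distance between ring_yellow and slot_yellow_floor below 0.004 m and z of ring_yellow in the frame of slot_yellow_floor below 0.002 m); the arm keeps its last pose, push and grip.
It fails at once if the red ring or another bystander on the bench is moved more than 20 mm (distance of any of ring_red, bore_gauge, wrench, oil_can, adaptor, bush_tray from where it was at the start of the episode above 0.02 m).
It fails at once if the yellow ring is taken out of its well (z of ring_yellow in the frame of slot_yellow_floor above 0.006 m).
It fails at once if the blue ring is laid in the red ring's well (horizontal distance between ring_blue and slot_red_floor below 0.006 m and z of ring_blue in the frame of slot_red_floor below 0.004 m).
It also fails if it takes over 61 s, if anything falls off the work surface, if the arm or the gripper's body presses on something with over 40 N, if the wrist force passes 120 N, or if a joint passes its speed limit or range.

## Working session

There is one attempt and no reset: what is moved stays moved. The work goes in short steps, Python scripts to look and compute and a tool call to move; the robot and the scene stay as the last step left them, time stands still between calls to the robot, and variables do not carry over. Pictures are saved under pics/ and viewed, at most 10 in all, crops included, and the job is handed in when it is done.

Besides the shell and the picture viewer there is one more tool, called after "Call:" as name(argument=value, ...) on one line, values as JSON. move_arm: Moves the arm, as the interface text tells. Its arguments: {"type":"object","properties":{"motion":{"type":"array","items":{"type":"array","items":{"type":"number"}}},"grip_force":{"type":"number"}},"required":["motion"]}

```bash
mkdir -p pics; cat > h.py <<'E'
import numpy as np, cv2
from rig import sensors, grab_frame, camera_params, order
def save(n,im): cv2.imwrite('pics/'+n,cv2.cvtColor(im,cv2.COLOR_RGB2BGR))
def ray(name,uv,z,p=None):
    p=p or camera_params(name);K=np.array(p["camera_matrix"]);T=np.array(p["world_from_camera"])
    uv=np.atleast_2d(uv).astype(float)
    d=np.c_[(uv[:,0]-K[0,2])/K[0,0],(uv[:,1]-K[1,2])/K[1,1],np.ones(len(uv))]
    if name=="wrist":
        r=np.hypot(d[:,0],d[:,1]);s=np.where(r>1e-9,np.sin(r)/np.maximum(r,1e-9),1);d=np.c_[d[:,0]*s,d[:,1]*s,np.cos(r)]
    d=d@T[:3,:3].T;o=T[:3,3]
    return o+d*((z-o[2])/d[:,2])[:,None]
E
python3 - <<'E'
from h import *
s=sensors.sense();print(s)
for n in("scene","top"):
    im,d=grab_frame(n);save(n+'0.png',im);np.savez(n+'0.npz',im=im,d=d);p=camera_params(n);print(n,np.round(p["camera_matrix"],1).tolist(),np.round(p["world_from_camera"],3).tolist())
E
```

```text
{'clock': 0.0, 'qpos': array([ 1.31758597e+00,  3.53655417e-01,  1.63412590e+00,  1.94573746e-05,
        1.15518808e+00, -2.37834339e-03]), 'qvel': array([-1.10264545e-03, -2.35324361e-05, -7.20234390e-04,  1.29399411e-03,
       -8.48504205e-05, -2.51000510e-04]), 'joint_efforts': array([ 1.44197779e-04, -6.05261278e+01, -3.42070270e+01,  1.92990824e-04,
        9.68282955e-03, -5.58447709e-05]), 'eef_pos': array([154.99509359, 604.99354672, 230.56065951]), 'tcp_rot': array([-3.14021596e+00, -2.10644618e-05,  2.89075275e+00]), 'contact_force': array([-0.09540145,  0.33018085, -0.68518807]), 'wrist_torque': array([-0.04002523,  0.05596175,  0.01100922]), 'grasp_force': 0.0, 'opening': 1.0040518593757932}
scene [[601.9, 0.0, 319.9], [0.0, 601.9, 233.1], [0.0, 0.0, 1.0]] [[-0.431, 0.474, -0.768, 1706.061], [0.902, 0.24, -0.359, 528.46], [0.014, -0.847, -0.531, 882.478], [0.0, 0.0, 0.0, 1.0]]
top [[491.1, 0.0, 318.2], [0.0, 491.1, 238.2], [0.0, 0.0, 1.0]] [[-0.043, -0.976, 0.212, 282.736], [-0.999, 0.042, -0.007, -15.617], [-0.002, -0.212, -0.977, 1135.967], [0.0, 0.0, 0.0, 1.0]]
```

View pics/top0.png

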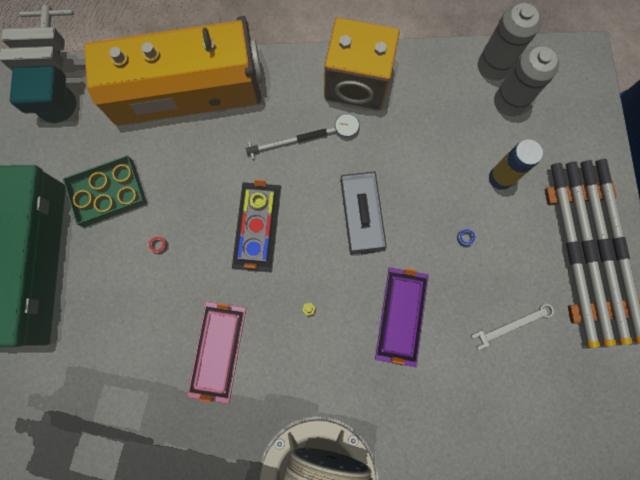

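View pics/scene0.png

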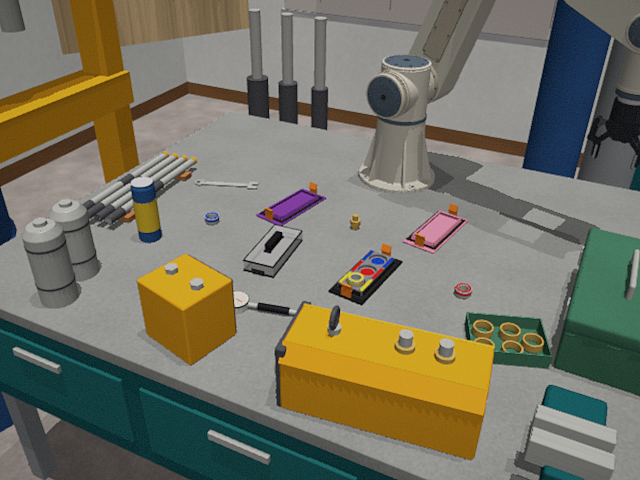

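The top view shows these:
- The blue ring is at (467,238) and the red ring at (157,245).
- The black case is at (257,225). Its wells are yellow with its ring at (259,200), red and empty at (256,225), and blue and empty at (253,248).
- The clear cover with its black grip is at (363,213).
- The pink (217,352) and purple (402,316) cases are look-alikes, so I'll leave them. Only the black one has a deck with wells.

The scene view agrees. Next I'll measure and confirm in a crop.

```bash
cat > m.py <<'E'
from h import *
z=np.load('top0.npz');im=z['im'];d=z['d']
hsv=cv2.cvtColor(im,cv2.COLOR_RGB2HSV)
def comps(mask,roi,mn=8):
    x0,y0,x1,y1=roi;m=np.zeros_like(mask);m[y0:y1,x0:x1]=mask[y0:y1,x0:x1]
    n,l,s,c=cv2.connectedComponentsWithStats(m)
    return [(np.round(c[i],1).tolist(),s[i].tolist(),cv2.minAreaRect(np.argwhere(l==i)[:,::-1].astype(np.float32))) for i in range(1,n) if s[i][4]>=mn]
blue=cv2.inRange(hsv,(105,110,60),(130,255,255)); org=cv2.inRange(hsv,(5,150,100),(16,255,255)); blk=cv2.inRange(im,(0,0,0),(42,42,42))
for nm,m,r in(("bring",blue,(440,215,495,260)),("case blue",blue,(225,170,290,275)),("catch",org,(225,170,290,275)),("grip",blk,(350,180,380,240)),("caseblk",blk,(225,170,290,280))):
    for c in comps(m,r): print(nm,c)
print("top depth-derived cover", d[170:260:10,363])
c1=cv2.resize(im[165:280,225:395],None,fx=4,fy=4,interpolation=cv2.INTER_CUBIC);c2=cv2.resize(im[215:260,445:490],None,fx=3,fy=3,interpolation=cv2.INTER_CUBIC)
c1[-135:,-135:]=c2; save('crop.png',c1)
E
python3 m.py
```

```text
bring ([466.7, 236.3], [460, 229, 15, 16, 91], ((467.0, 236.5), (15.0, 14.0), 90.0))
case blue ([239.8, 246.2], [237, 236, 6, 21, 85], ((239.98460388183594, 246.1231231689453), (4.217181205749512, 20.341697692871094), 7.125016689300537))
case blue ([265.1, 249.0], [263, 239, 6, 21, 75], ((265.0671081542969, 248.89633178710938), (3.644240379333496, 20.31940460205078), 6.34019136428833))
case blue ([253.0, 248.2], [246, 242, 15, 14, 155], ((253.00003051757812, 248.0), (13.416407585144043, 13.416406631469727), 63.43495178222656))
catch ([259.6, 182.6], [255, 180, 11, 6, 61], ((260.0, 182.5), (5.0, 10.0), 90.0))
catch ([249.7, 265.5], [244, 264, 12, 4, 42], ((249.5, 265.5), (3.0, 11.0), 90.0))
top depth-derived cover [1190.3999 1157.28   1150.9979 1120.4279 1117.8208 1110.8372 1130.6798
 1126.5393 1120.809 ]
```

View pics/crop.png

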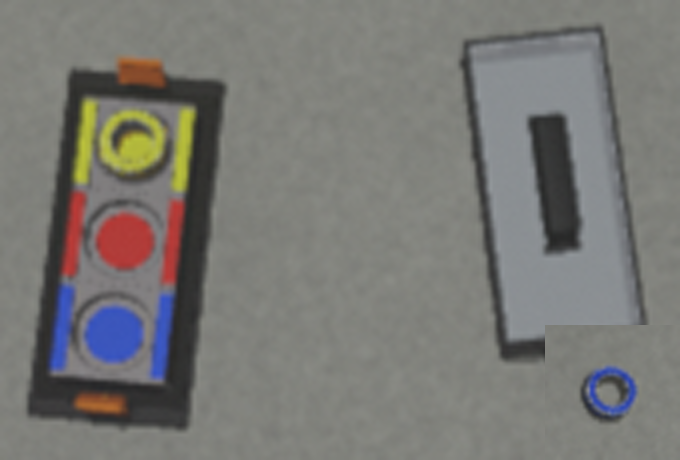

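The crop confirms the choice. The black case has an empty blue well at its near end (blue strips and floor), an empty red well in the middle, and the yellow ring at the far end. The ring in the inset has blue marks.

```bash
cat > m2.py <<'E'
from h import *
from scipy.spatial.transform import Rotation as R
P=lambda uv,z:ray("top",uv,z)
print("ring",P([466.9,236.5],20)[:,:2].round(1))
print("strips",P([[240,246.1],[265.1,248.9]],22).round(1).tolist(),"floor",P([253,248.1],14).round(1).tolist())
ct=P([[259.8,182.5],[249.6,265.5]],38)[:,:2];print("tabs",ct.round(1),ct.mean(0),np.arctan2(*(ct[0]-ct[1])[::-1]))
g=225+np.array([[530,116],[566,114],[578,236],[545,238]])/4*[1,1];g=np.array([[530,116],[566,114],[578,234],[545,238]])/4+[225,165]
w=P(g,55);print("grip",w.round(1).tolist(),w.mean(0),)
c=np.array([[466,43],[602,28],[643,322],[506,342]])/4+[225,165];w=P(c,33);print("covertop",w.round(1).tolist(),w.mean(0))
T=np.array(camera_params("wrist")["world_from_camera"]);s=sensors.sense()
Rt=R.from_euler('xyz',s['tcp_rot']).as_matrix();print("cam in tool",(Rt.T@(T[:3,3]-s['eef_pos'])).round(1),(Rt.T@T[:3,:3]).round(2).tolist(),np.round(camera_params("wrist")["camera_matrix"],1).tolist())
print("tool axes",Rt.round(3).tolist())
E
python3 m2.py
```

```text
ring [[ 513.8 -369. ]]
strips [[513.4, 158.2, 22.0], [504.3, 100.3, 22.0]] floor [[509.0, 129.2, 14.0]]
tabs [[660.3 107.9]
 [464.4 134.4]] [562.35297404 121.16172565] -0.13435979148009083
grip [[617.0, -117.7, 55.0], [617.3, -138.5, 55.0], [546.2, -140.7, 55.0], [544.6, -121.9, 55.0]] [ 581.28200045 -129.71230623   55.        ]
covertop [[670.4, -84.7, 33.0], [676.2, -165.6, 33.0], [498.1, -177.1, 33.0], [489.9, -98.1, 33.0]] [ 583.64966838 -131.37693028   33.        ]
cam in tool [  78.5   -0.9 -141.4] [[0.0, -0.95, -0.31], [1.0, 0.0, 0.0], [-0.0, -0.31, 0.95]] [[371.6, 0.0, 318.8], [0.0, 371.6, 244.7], [0.0, 0.0, 1.0]]
tool axes [[-0.969, 0.248, -0.0], [0.248, 0.969, -0.001], [-0.0, -0.001, -1.0]]
```

Call:
move_arm(motion=[[0,0,-0.107,-0.59,-0.855,0.08,0.085],[0,0,-0.107,-0.59,-0.855,0.08,0.085],[0,0,-0.107,-0.59,-0.855,0.08,0.085],[0,0,-0.107,-0.59,-0.855,0.08,0.085],[0,0,-0.107,-0.59,-0.855,0.08,0.085],[0,0,-0.107,-0.59,-0.855,0.08,0.085],[0,0,-0.107,-0.59,-0.855,0.08,0.085],[0,0,-0.107,-0.59,-0.855,0.08,0.085]])

```text
clock: 1.1
eef_pos: [327.8, 135.9, 192.9]
tcp_rot: [3.141, 0.001, 2.998]
contact_force: [1.1, 0.9, -0.4]
opening: 0.997
grasp_force: 0.0
```

```bash
cat >> h.py <<'E'
from scipy.spatial.transform import Rotation as R
def go(x,y,z,yaw):
    s=sensors.sense();r=R.from_euler('xyz',s['tcp_rot']);t=R.from_euler('xyz',[np.pi,0,yaw])
    print("t%.2f at"%s['clock'],s['eef_pos'].round(1),s['tcp_rot'].round(3),"move",(r.inv().apply(np.array([x,y,z])-s['eef_pos'])/1000).round(4),"turn",(r.inv()*t).as_rotvec().round(4),"F",s['contact_force'].round(1))
E
python3 -c "
from h import *
go(514,-369,150,2.997)"
```

```text
t1.10 at [327.8 135.9 192.9] [3.141e+00 1.000e-03 2.998e+00] move [-0.2562 -0.4732  0.0429] turn [0.0004 0.0008 0.0015] F [ 1.1  0.9 -0.4]
```

Call:
move_arm(motion=[[0,0,0,-0.256,-0.473,0.043,0.085],[0,0,0,-0.256,-0.473,0.043,0.085],[0,0,0,-0.256,-0.473,0.043,0.085],[0,0,0,-0.256,-0.473,0.043,0.085],[0,0,0,-0.256,-0.473,0.043,0.085],[0,0,0,-0.256,-0.473,0.043,0.085],[0,0,0,-0.256,-0.473,0.043,0.085],[0,0,0,-0.256,-0.473,0.043,0.085]])

```text
clock: 2.1
eef_pos: [499.7, -332.2, 152.5]
tcp_rot: [3.141, -0.0, 2.997]
contact_force: [0.3, 0.4, 0.2]
opening: 0.991
grasp_force: 0.0
```

Call:
move_arm(motion=[[0,0,0,0,0,0,0.085],[0,0,0,0,0,0,0.085],[0,0,0,0,0,0,0.085]])

```text
clock: 2.48
eef_pos: [499.1, -328.8, 153.0]
tcp_rot: [3.141, -0.001, 2.999]
contact_force: [-0.1, 0.8, 0.9]
opening: 0.994
grasp_force: 0.0
```

```bash
cat > w.py <<'E'
from h import *
import sys
p=camera_params("wrist");im,d=grab_frame("wrist");save(sys.argv[1]+'.png',im);np.savez(sys.argv[1],im=im,d=d,K=p["camera_matrix"],T=p["world_from_camera"])
E
python3 w.py w1; python3 - <<'E'
from h import *
z=np.load('w1.npz');im=z['im'];p=dict(camera_matrix=z['K'],world_from_camera=z['T'])
hsv=cv2.cvtColor(im,cv2.COLOR_RGB2HSV);m=cv2.inRange(hsv,(105,110,60),(130,255,255))
n,l,s,c=cv2.connectedComponentsWithStats(m)
for i in range(1,n):
    if s[i][4]>60:
        uv=np.argwhere(l==i)[:,::-1];w=ray("wrist",uv,20,p)[:,:2]
        (cx,cy),r=cv2.minEnclosingCircle(w.astype(np.float32));print(c[i],s[i],cx,cy,r)
go(514,-369,150,2.997)
E
```

```text
[278.74712644 234.24137931] [257 229  40  22  87] 502.41015625 -363.4089660644531 16.44295883178711
[270.97473997 255.41456166] [249 234  45  43 673] 513.2991943359375 -369.9516906738281 18.23672866821289
[ 14.53686636 431.74596774] [   0  369   42  111 1736] 763.445556640625 -902.059814453125 196.16720581054688
[219.70422535 388.32595573] [205 372  28  38 497] 644.2655639648438 -447.1972351074219 24.318092346191406
[156.13777778 468.5362963 ] [136 457  41  23 675] 778.2141723632812 -584.5846557617188 45.093299865722656
t2.52 at [ 499.2 -328.9  153.2] [ 3.141 -0.     2.999] move [-0.0203 -0.0376  0.0032] turn [ 0.0003 -0.0003  0.0019] F [-0.  -0.3 -0.5]
```

View pics/w1.png

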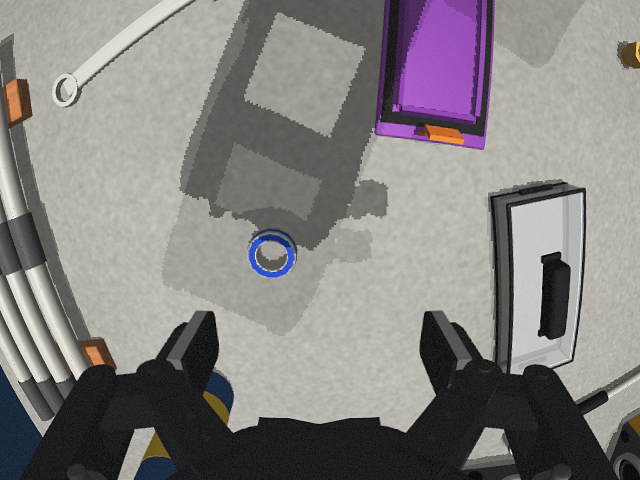

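The wrist view shows the blue ring's top face at (271,255), clear of both fingers. The wrist fit gives (513.3, -370.0) and the top camera gives (513.8, -369), so they agree. The cover grip is at (553,295). Next: descend and grip.

Call:
move_arm(motion=[[0,0,0,-0.02,-0.0385,0.04,0.085],[0,0,0,-0.02,-0.0385,0.09,0.085],[0,0,0,-0.02,-0.0385,0.125,0.085],[0,0,0,-0.02,-0.0385,0.147,0.085],[0,0,0,-0.02,-0.0385,0.147,0.085],[0,0,0,-0.02,-0.0385,0.147,0.02],[0,0,0,-0.02,-0.0385,0.147,0.02],[0,0,0,-0.02,-0.0385,0.147,0.02]], grip_force=50)

```text
clock: 3.52
eef_pos: [514.5, -371.4, 7.7]
tcp_rot: [-3.141, 0.002, 2.998]
contact_force: [-1.5, 2.0, 6.4]
opening: 0.44
grasp_force: 49.4
```

Call:
move_arm(motion=[[0,0,0,0,0,0,0.02],[0,0,0,0,0,0,0.02],[0,0,0,0,0,0,0.02]])

```text
clock: 3.9
eef_pos: [514.6, -371.4, 7.7]
tcp_rot: [-3.141, 0.002, 2.998]
contact_force: [-0.7, 2.7, 8.1]
opening: 0.441
grasp_force: 49.1
```

```bash
python3 -c "
from h import *
go(509,129,120,2.997)"
```

```text
t3.90 at [ 514.6 -371.4    7.7] [-3.141e+00  2.000e-03  2.998e+00] move [ 0.077   0.4944 -0.1128] turn [-0.0007  0.0017  0.0008] F [-0.7  2.7  8.1]
```

Call:
move_arm(motion=[[0,0,0,0,0,-0.05,0.02],[0,0,0,0,0,-0.11,0.02],[0,0,0,0.077,0.435,-0.143,0.02],[0,0,0,0.077,0.435,-0.143,0.02],[0,0,0,0.077,0.435,-0.143,0.02],[0,0,0,0.077,0.435,-0.143,0.02],[0,0,0,0.077,0.435,-0.143,0.02],[0,0,0,0.077,0.435,-0.143,0.02]])

```text
clock: 4.9
eef_pos: [501.9, 4.6, 144.9]
tcp_rot: [3.141, 0.001, 2.997]
contact_force: [2.0, 0.7, -0.7]
opening: 0.444
grasp_force: 51.0
```

```bash
python3 -c "
from h import *
go(500,70,150,2.997)"
```

```text
t4.90 at [501.9   4.6 144.9] [3.141e+00 1.000e-03 2.997e+00] move [ 0.0113  0.0645 -0.0051] turn [0.0002 0.0015 0.0005] F [ 2.   0.7 -0.7]
```

Call:
move_arm(motion=[[0,0,0,0.008,0.055,-0.005,0.02],[0,0,0,0.008,0.055,-0.005,0.02],[0,0,0,0.008,0.055,-0.005,0.02],[0,0,0,0.008,0.055,-0.005,0.02],[0,0,0,0.008,0.055,-0.005,0.02]])

```text
clock: 5.52
eef_pos: [502.0, 57.1, 148.9]
tcp_rot: [-3.141, -0.0, 2.996]
contact_force: [0.5, -0.1, -1.5]
opening: 0.443
grasp_force: 51.0
```

```bash
python3 w.py w2; cat > m3.py <<'E'
from h import *
import sys
z=np.load(sys.argv[1]+'.npz');im=z['im'];p=dict(camera_matrix=z['K'],world_from_camera=z['T'])
hsv=cv2.cvtColor(im,cv2.COLOR_RGB2HSV)
for nm,lo,hi,Z in(("blue",(105,110,60),(130,255,255),22),("red",(0,130,60),(4,255,255),22),("yel",(24,130,80),(34,255,255),22),("org",(6,150,90),(17,255,255),38)):
    m=cv2.inRange(hsv,lo,hi);n,l,s,c=cv2.connectedComponentsWithStats(m)
    for i in range(1,n):
        if s[i][4]>60:
            uv=np.argwhere(l==i)[:,::-1];o=[]
            for zz in (14,22,38):
                w=ray("wrist",uv,zz,p)[:,:2];(c2,wh,a)=cv2.minAreaRect(w.astype(np.float32));o.append((zz,np.round(c2,1).tolist(),np.round(wh,1).tolist(),round(a,1)))
            if 350<o[1][1][0]<800 and -50<o[1][1][1]<250: print(nm,c[i].round(),s[i][4],o)
go(509,129,120,2.997)
E
python3 m3.py w2
```

```text
blue [375. 228.] 687 [(14, [506.3, 99.6], [8.8, 50.2], 82.9), (22, [503.9, 98.6], [8.5, 48.8], 82.9), (38, [499.2, 96.8], [8.0, 45.9], 82.9)]
blue [447. 228.] 632 [(14, [514.0, 158.5], [9.0, 51.1], 82.9), (22, [511.4, 155.9], [8.8, 49.6], 82.9), (38, [506.2, 150.6], [8.2, 46.6], 82.9)]
blue [409. 225.] 1352 [(14, [507.6, 127.3], [32.7, 33.6], 38.6), (22, [505.1, 125.6], [31.8, 32.6], 38.6), (38, [500.3, 122.2], [29.9, 30.7], 38.6)]
blue [320. 283.] 503 [(14, [552.7, 49.2], [77.4, 32.5], 81.0), (22, [549.0, 49.7], [75.1, 31.6], 81.0), (38, [541.5, 50.8], [70.7, 29.7], 81.0)]
blue [319. 324.] 2435 [(14, [586.6, 44.0], [76.4, 76.4], 81.6), (22, [581.9, 44.6], [74.2, 74.2], 81.6), (38, [572.5, 46.0], [69.7, 69.8], 81.6)]
red [373. 283.] 331 [(14, [552.2, 93.7], [8.3, 29.0], 84.5), (22, [548.5, 92.9], [8.0, 28.2], 84.5), (38, [541.1, 91.4], [7.5, 26.5], 84.5)]
red [441. 292.] 515 [(14, [571.2, 151.1], [9.0, 50.5], 82.4), (22, [567.0, 148.7], [8.7, 49.1], 82.4), (38, [558.4, 143.9], [8.2, 46.2], 82.4)]
red [405. 290.] 1117 [(14, [562.9, 120.2], [32.8, 33.5], 85.7), (22, [558.9, 118.6], [31
[... 348 characters left out ...]
 342.] 299 [(14, [621.2, 144.6], [9.0, 36.7], 82.0), (22, [615.5, 142.3], [8.7, 35.7], 82.0), (38, [604.0, 137.9], [8.2, 33.5], 82.0)]
yel [418. 348.] 67 [(14, [623.8, 129.7], [23.5, 5.3], 34.8), (22, [618.0, 127.9], [22.8, 5.1], 34.8), (38, [606.5, 124.3], [21.4, 4.8], 34.8)]
org [478.  50.] 567 [(14, [374.6, 200.6], [41.8, 13.3], 79.4), (22, [376.0, 196.7], [40.5, 13.0], 79.4), (38, [378.9, 189.0], [38.1, 12.2], 79.4)]
org [414. 174.] 407 [(14, [466.9, 136.4], [35.1, 10.8], 83.4), (22, [465.7, 134.4], [34.1, 10.5], 83.4), (38, [463.2, 130.4], [32.1, 9.9], 83.4)]
t5.58 at [502.1  57.3 148.9] [-3.141 -0.     2.996] move [0.0035 0.072  0.0289] turn [-0.0001 -0.0001 -0.0009] F [ 0.8  0.3 -1.3]
```

View pics/w2.png

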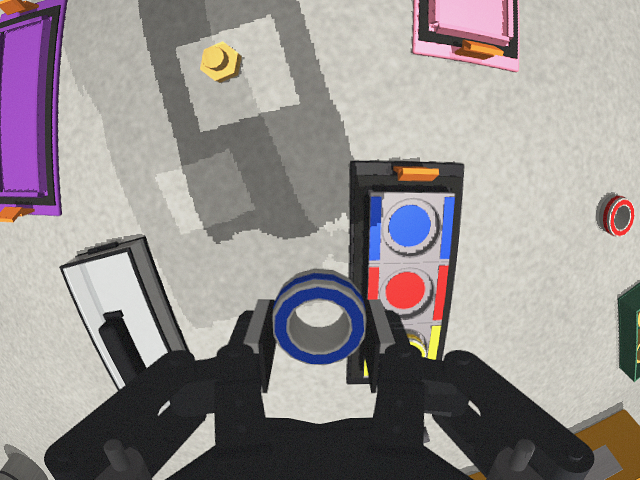

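The ring is held level between the pads at (319,324). The blue well is in view at (409,225) with its strips at (375,228) and (447,228). Red is at (405,290), yellow beyond it. Next I'll measure the held ring relative to the TCP.

```bash
python3 - <<'E'
from h import *
z=np.load('w2.npz');im=z['im'];d=z['d'];p=dict(camera_matrix=z['K'],world_from_camera=z['T'])
hsv=cv2.cvtColor(im,cv2.COLOR_RGB2HSV);m=cv2.inRange(hsv,(105,110,60),(130,255,255))
n,l,s,c=cv2.connectedComponentsWithStats(m);i=l[355,319] or l[356,330]
print(c[i],s[i]);uv=np.argwhere(l==i)[:,::-1]
K,T=z['K'],z['T'];u=np.c_[(uv[:,0]-K[0,2])/K[0,0],(uv[:,1]-K[1,2])/K[1,1]];r=np.hypot(*u.T);dd=d[uv[:,1],uv[:,0]]
sc=np.tan(r)/r;P=np.c_[u[:,0]*sc*dd,u[:,1]*sc*dd,dd];W=P@T[:3,:3].T+T[:3,3];W=W[dd>0];print("top z",np.percentile(W[:,2],[10,50,90]).round(1))
for h in(158,162,np.median(W[:,2])):
    w=ray("wrist",uv,h,p)[:,:2].astype(np.float32);print(h,cv2.minEnclosingCircle(w),cv2.fitEllipse(cv2.convexHull(w)))
uv=np.array([[409,225]]);print("depth well floor",d[225,409],d[290,405])
go(507.6,127.3,60,3.015)
E
```

```text
[318.88542094 324.24722793] [ 275  287   89   77 2435]
top z [159.6 160.3 160.9]
158 ((502.14111328125, 56.21076202392578), 18.618236541748047) ((502.1531677246094, 56.17920684814453), (36.80363082885742, 36.91118240356445), 101.11116027832031)
162 ((499.7833251953125, 56.55550003051758), 18.055217742919922) ((499.7950134277344, 56.52486038208008), (35.69063186645508, 35.7949104309082), 101.11292266845703)
160.2716919252026 ((500.8020935058594, 56.4066276550293), 18.29849624633789) ((500.81390380859375, 56.37551498413086), (36.171531677246094, 36.27723693847656), 101.11004638671875)
depth well floor 286.67105 304.02896
t5.58 at [502.1  57.3 148.9] [-3.141 -0.     2.996] move [0.0047 0.0701 0.0889] turn [-0.0001 -0.0001 -0.0189] F [ 0.8  0.3 -1.3]
```

Call:
move_arm(motion=[[0,0,-0.019,0.0036,0.0711,0.02,0.02],[0,0,-0.019,0.0036,0.0711,0.05,0.02],[0,0,-0.019,0.0036,0.0711,0.09,0.02],[0,0,-0.019,0.0036,0.0711,0.1,0.02],[0,0,-0.019,0.0036,0.0711,0.1,0.02],[0,0,-0.019,0.0036,0.0711,0.1,0.02]])

```text
clock: 6.32
eef_pos: [509.7, 129.1, 50.3]
tcp_rot: [3.141, 0.002, 3.016]
contact_force: [-0.5, -1.1, -1.0]
opening: 0.439
grasp_force: 51.1
```

```bash
python3 w.py w3; python3 -c "
from h import *
im=np.load('w3.npz')['im'];save('w3c.png',cv2.resize(im[120:420,190:450],None,fx=2,fy=2))
go(508.8,128.2,24.5,3.015)"; python3 m3.py w3|grep -v org
```

```text
t6.38 at [509.8 129.1  50.4] [3.141e+00 2.000e-03 3.016e+00] move [ 0.0009 -0.001   0.0259] turn [0.0008 0.0022 0.0012] F [-0.3 -0.9 -0.8]
blue [259. 268.] 1031 [(14, [501.0, 98.0], [8.8, 39.1], 82.7), (22, [497.8, 99.7], [8.4, 37.4], 82.7), (38, [491.5, 103.3], [7.6, 33.8], 82.7)]
blue [375. 269.] 1005 [(14, [506.6, 158.0], [8.8, 34.3], 82.9), (22, [503.2, 157.1], [8.4, 32.8], 82.9), (38, [496.5, 155.3], [7.6, 29.7], 82.9)]
blue [316. 263.] 1114 [(14, [499.2, 127.9], [33.5, 16.7], 86.8), (22, [496.1, 128.4], [32.0, 15.9], 86.8), (38, [490.0, 129.3], [28.9, 14.4], 86.8)]
blue [319. 283.] 506 [(14, [514.5, 127.9], [49.7, 20.6], 81.4), (22, [510.7, 128.4], [47.5, 19.7], 81.4), (38, [503.2, 129.3], [43.0, 17.9], 81.4)]
blue [319. 324.] 2432 [(14, [536.5, 124.8], [49.1, 49.2], 82.8), (22, [531.8, 125.4], [46.9, 47.0], 82.8), (38, [522.3, 126.6], [42.5, 42.6], 82.8)]
blue [318. 304.] 171 [(14, [522.1, 126.1], [16.0, 4.9], 76.3), (22, [518.0, 126.7], [15.2, 4.6], 76.3), (38, [509.8, 127.7], [13.8, 4.2], 76.3)]
red [364. 384.] 500 [(14, [576.2, 148.6], [8.8, 45.8], 83.1), (22, [569.7, 148.2
[... 206 characters left out ...]
0.2)]
red [270. 391.] 305 [(14, [574.9, 88.5], [8.8, 32.5], 79.2), (22, [568.4, 90.8], [8.4, 31.0], 79.2), (38, [555.5, 95.2], [7.6, 28.1], 79.2)]
yel [44. 73.] 64 [(14, [366.7, -12.3], [17.7, 4.2], 48.1), (22, [369.6, -5.5], [16.9, 4.1], 48.1), (38, [375.5, 8.0], [15.3, 3.7], 48.1)]
yel [270. 414.] 76 [(14, [600.0, 84.8], [7.9, 5.7], 79.1), (22, [592.4, 87.2], [7.5, 5.4], 79.1), (38, [577.2, 92.0], [6.8, 4.9], 79.1)]
yel [363. 414.] 78 [(14, [607.5, 144.7], [8.5, 4.7], 79.8), (22, [599.5, 144.4], [8.1, 4.5], 79.8), (38, [583.6, 143.8], [7.3, 4.1], 79.8)]
t6.38 at [509.8 129.1  50.4] [3.141e+00 2.000e-03 3.016e+00] move [ 0.0006 -0.0002 -0.0696] turn [0.0008 0.0022 0.0192] F [-0.3 -0.9 -0.8]
```

View pics/w3c.png

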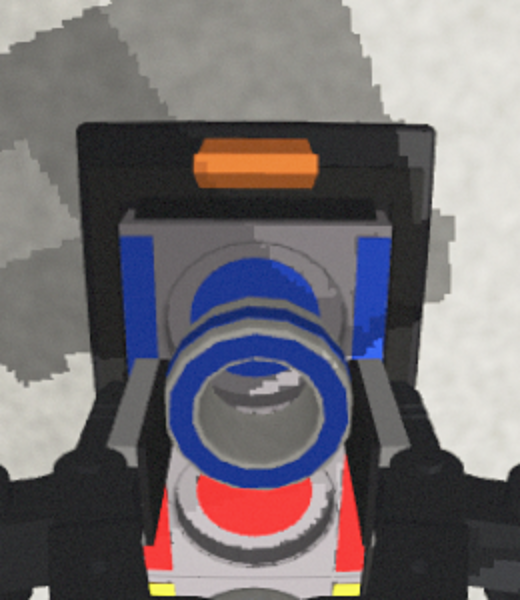

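The crop shows the ring centred over the blue well between the blue strips, about 1 mm off. I'll correct by 1 mm and lower it.

Call:
move_arm(motion=[[0,0,0,0.001,-0.001,0.005,0.02],[0,0,0,0.001,-0.001,0.012,0.02],[0,0,0,0.001,-0.001,0.018,0.02],[0,0,0,0.001,-0.001,0.024,0.02],[0,0,0,0.001,-0.001,0.026,0.02],[0,0,0,0.001,-0.001,0.026,0.02]])

```text
clock: 7.12
eef_pos: [507.4, 128.3, 22.7]
tcp_rot: [-3.141, -0.0, 3.017]
contact_force: [0.9, 1.2, -0.5]
opening: 0.44
grasp_force: 51.1
```

Call:
move_arm(motion=[[0,0,0,0,0,0,0.055],[0,0,0,0,0,0,0.055],[0,0,0,0,0,0,0.055],[0,0,0,0,0,-0.03,0.06],[0,0,0,0,0,-0.09,0.085],[0,0,0,0,0,-0.13,0.085],[0,0,0,0,0,-0.13,0.085],[0,0,0,0,0,-0.13,0.085]])

```text
clock: 8.12
eef_pos: [507.1, 128.2, 152.5]
tcp_rot: [-3.141, -0.0, 3.017]
contact_force: [0.3, 0.2, -0.2]
opening: 0.994
grasp_force: 0.0
```

```bash
python3 w.py w4; cat > m4.py <<'E'
from h import *
z=np.load('w4.npz');im=z['im'];d=z['d'];p=dict(camera_matrix=z['K'],world_from_camera=z['T'])
hsv=cv2.cvtColor(im,cv2.COLOR_RGB2HSV)
for nm,lo,hi in(("blue",(105,110,60),(130,255,255)),("red",(0,130,60),(4,255,255)),("yel",(24,130,80),(34,255,255)),("org",(6,150,90),(17,255,255))):
    n,l,s,c=cv2.connectedComponentsWithStats(cv2.inRange(hsv,lo,hi))
    for i in range(1,n):
        if s[i][4]>60:
            uv=np.argwhere(l==i)[:,::-1];o=[]
            for zz in (14,22,34,38):
                w=ray("wrist",uv,zz,p)[:,:2];(c2,wh,a)=cv2.minAreaRect(w.astype(np.float32));o.append((zz,np.round(c2,1).tolist(),np.round(wh,1).tolist(),round(a,1)))
            if 420<o[1][1][0]<720 and 50<o[1][1][1]<200: print(nm,c[i].round(),s[i][4],o)
save('w4c.png',im[120:440,120:520]);go(581,-130,120,3.015)
E
python3 m4.py
```

```text
blue [282. 233.] 665 [(14, [506.5, 97.8], [8.6, 51.0], 82.3), (22, [504.3, 98.9], [8.3, 49.5], 82.3), (34, [501.0, 100.6], [8.0, 47.4], 82.3), (38, [499.9, 101.2], [7.9, 46.6], 82.3)]
blue [357. 233.] 686 [(14, [513.9, 156.8], [8.8, 51.0], 82.5), (22, [511.4, 156.2], [8.5, 49.6], 82.5), (34, [507.8, 155.4], [8.1, 47.4], 82.5), (38, [506.6, 155.1], [8.0, 46.6], 82.5)]
blue [318. 211.] 71 [(14, [493.3, 126.8], [9.7, 34.5], 0.9), (22, [491.4, 127.1], [9.5, 33.5], 0.9), (34, [488.7, 127.6], [9.0, 32.0], 0.9), (38, [487.8, 127.7], [8.9, 31.6], 0.9)]
blue [319. 235.] 815 [(14, [512.0, 126.8], [37.9, 38.6], 82.9), (22, [509.6, 127.1], [36.8, 37.5], 82.9), (34, [506.0, 127.5], [35.2, 35.8], 82.9), (38, [504.9, 127.7], [34.6, 35.3], 82.9)]
blue [319. 231.] 496 [(14, [507.6, 127.3], [19.6, 19.8], 36.4), (22, [505.4, 127.6], [19.0, 19.2], 36.4), (34, [502.0, 128.0], [18.2, 18.4], 36.4), (38, [500.9, 128.2], [17.9, 18.1], 36.4)]
red [283. 298.] 563 [(14, [563.0, 90.3], [8.9, 51.0], 81.9), (22, [559.2, 91.6], [8.6, 49.6], 81.9), (34, [553.4, 93.6], [8.3, 47.4], 81.9), (38, [551.5, 94.3], [8.1, 46
[... 763 characters left out ...]
361.] 612 [(14, [632.9, 111.2], [37.8, 37.1], 82.9), (22, [627.1, 112.0], [36.7, 36.0], 82.9), (34, [618.4, 113.1], [35.1, 34.4], 82.9), (38, [615.5, 113.4], [34.6, 33.9], 82.9)]
org [320. 178.] 549 [(14, [466.6, 132.8], [28.0, 10.8], 82.9), (22, [465.5, 133.0], [27.2, 10.5], 82.9), (34, [463.9, 133.1], [26.0, 10.0], 82.9), (38, [463.4, 133.2], [25.6, 9.8], 82.9)]
org [318. 395.] 714 [(14, [671.5, 106.3], [26.9, 33.3], 82.9), (22, [664.6, 107.2], [26.2, 32.3], 82.9), (34, [654.2, 108.5], [25.0, 30.9], 82.9), (38, [650.7, 109.0], [24.6, 30.4], 82.9)]
t8.18 at [506.7 128.1 151.9] [-3.141e+00 -2.000e-03  3.017e+00] move [-0.1059 -0.2468  0.0319] turn [-0.0006 -0.0016  0.0018] F [ 0.2  0.3 -0. ]
```

View pics/w4c.png

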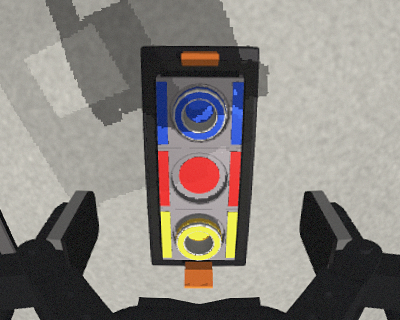

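The blue ring lies flat in its well (200,113 in the crop), let go. The red well is empty and the yellow ring is in place. The case centre is about (563.0, 120.2) with yaw about -0.126. Now the cover.

Call:
move_arm(motion=[[0,0,-0.18,-0.065,-0.252,0,0.085],[0,0,-0.18,-0.065,-0.252,0,0.085],[0,0,-0.18,-0.065,-0.252,0,0.085],[0,0,-0.18,-0.065,-0.252,0,0.085],[0,0,-0.18,-0.065,-0.252,0,0.085],[0,0,-0.18,-0.065,-0.252,0,0.085],[0,0,-0.18,-0.065,-0.252,0,0.085],[0,0,-0.18,-0.065,-0.252,0,0.085]])

```text
clock: 9.18
eef_pos: [540.5, -128.3, 152.8]
tcp_rot: [3.141, -0.001, -3.085]
contact_force: [0.1, -0.8, -0.2]
opening: 0.996
grasp_force: 0.0
```

```bash
python3 w.py w5; cat > m5.py <<'E'
from h import *
z=np.load('w5.npz');im=z['im'];d=z['d'];p=dict(camera_matrix=z['K'],world_from_camera=z['T'])
K,T=z['K'],z['T'];v,u=np.mgrid[0:480,0:640];a=(u-K[0,2])/K[0,0];b=(v-K[1,2])/K[1,1];r=np.hypot(a,b)+1e-9;sc=np.tan(np.minimum(r,1.4))/r
W=np.stack([a*sc*d,b*sc*d,d],-1)@T[:3,:3].T+T[:3,3]
for nm,lo,hi in(("block",48,62),("top",28,38)):
    m=((W[...,2]>lo)&(W[...,2]<hi)&(d>0)&(abs(W[...,1]+130)<90)&(abs(W[...,0]-580)<130)&(v<330)).astype(np.uint8)
    n,l,s,c=cv2.connectedComponentsWithStats(m);i=1+np.argmax(s[1:,4]);uv=np.argwhere(l==i)[:,::-1]
    zz=np.median(W[l==i][:,2]);print(nm,s[i],"z",zz)
    for h in(zz,55 if nm=="block" else 33):
        w=ray("wrist",uv,h,p)[:,:2].astype(np.float32);print(cv2.minAreaRect(w))
go(581,-130,60,3.2)
save('w5c.png',im[100:440,120:520])
E
python3 m5.py
```

```text
block [ 298  251   29   79 2148] z 53.36101834151786
((575.5972900390625, -131.93678283691406), (61.972408294677734, 19.600074768066406), 3.7125608921051025)
((574.8238525390625, -131.95046997070312), (61.55062484741211, 19.4666690826416), 3.7125587463378906)
top [  253   167   117   163 15533] z 31.779267494214253
((554.9439086914062, -133.2637939453125), (131.14425659179688, 83.59379577636719), 4.136554718017578)
((554.5112915039062, -133.2669677734375), (130.53411865234375, 83.20490264892578), 4.136559009552002)
t9.22 at [ 540.6 -128.5  152.9] [ 3.141 -0.    -3.085] move [-0.0403 -0.0039  0.0929] turn [ 0.0002 -0.0003 -0.0014] F [0.  0.6 0.2]
```

View pics/w5c.png

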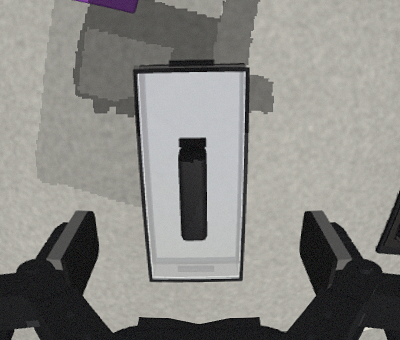

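The crop shows the cover with its grip block at rows 138–240. My row limit clipped it, so I'll recompute from the saved frame.

```bash
sed -i 's/(v<330)/(v<(348 if nm=="block" else 392))\&(u>245)\&(u<375)/' m5.py; python3 m5.py
```

```text
block [ 298  251   29   89 2395] z 53.36967319923491
((580.0551147460938, -131.64547729492188), (70.91405487060547, 19.602983474731445), 3.7191977500915527)
((579.2555541992188, -131.6610565185547), (70.43394470214844, 19.470252990722656), 3.719187021255493)
top [  253   167   117   216 20318] z 31.771195599142402
((582.4525756835938, -131.29991149902344), (186.2432403564453, 83.67801666259766), 4.088466644287109)
((581.8883666992188, -131.31234741210938), (185.3710479736328, 83.28614044189453), 4.088474273681641)
t9.22 at [ 540.6 -128.5  152.9] [ 3.141 -0.    -3.085] move [-0.0403 -0.0039  0.0929] turn [ 0.0002 -0.0003 -0.0014] F [0.  0.6 0.2]
```

```bash
python3 - <<'E'
from h import *
z=np.load('w5.npz');im=z['im'];p=dict(camera_matrix=z['K'],world_from_camera=z['T'])
g=cv2.cvtColor(im,cv2.COLOR_RGB2GRAY)
print("col 313 rows 232..262",g[232:264,313].tolist());print("rows 330..348",g[330:348,313].tolist());print("row 300 cols 292-332",g[300,292:332].tolist())
print("near edge col 313 rows 160..175",g[158:176,313].tolist(),"far 370-390",g[370:390,313].tolist())
for v in(238,240,250,252,338,340,342):print(v,ray("wrist",[313,v],55,p).round(1),ray("wrist",[313,v],33,p).round(1))
for v in(166,168,170,376,378,380):print(v,ray("wrist",[313,v],33,p).round(1))
E
```

```text
col 313 rows 232..262 [192, 192, 195, 190, 196, 151, 75, 19, 25, 28, 19, 29, 18, 22, 21, 8, 20, 22, 8, 24, 18, 29, 24, 20, 16, 24, 20, 26, 43, 37, 36, 51]
rows 330..348 [38, 47, 40, 40, 41, 40, 42, 36, 37, 28, 94, 167, 199, 193, 193, 191, 190, 191]
row 300 cols 292-332 [195, 192, 193, 193, 190, 195, 200, 130, 55, 28, 27, 40, 38, 37, 47, 43, 45, 43, 47, 48, 45, 46, 46, 47, 39, 41, 45, 46, 53, 50, 42, 31, 33, 26, 16, 199, 198, 191, 194, 197]
near edge col 313 rows 160..175 [91, 72, 32, 19, 28, 26, 18, 39, 61, 59, 21, 35, 25, 17, 195, 202, 196, 194] far 370-390 [167, 162, 179, 184, 179, 180, 196, 205, 174, 65, 35, 34, 142, 172, 169, 170, 168, 167, 167, 168]
238 [[ 534.9 -133.5   55. ]] [[ 541.6 -133.5   33. ]]
240 [[ 536.3 -133.5   55. ]] [[ 543.1 -133.4   33. ]]
250 [[ 543.4 -133.1   55. ]] [[ 550.9 -133.    33. ]]
252 [[ 544.8 -133.    55. ]] [[ 552.4 -132.9   33. ]]
338 [[ 613.4 -129.5   55. ]] [[ 627.4 -129.1   33. ]]
340 [[ 615.2 -129.4   55. ]] [[ 629.3 -129.    33. ]]
342 [[ 617.1 -129.3   55. ]] [[ 631.3 -128.9   33. ]]
166 [[ 488.8 -136.3   33. ]]
168 [[ 490.2 -136.2   33. ]]
170 [[ 491.6 -136.2   33. ]]
376 [[ 667.5 -127.1   33. ]]
378 [[ 669.8 -127.    33. ]]
380 [[ 672.1 -126.9   33. ]]
```

Call:
move_arm(motion=[[0,0,-0.011,-0.0397,-0.0053,0.02,0.085],[0,0,-0.011,-0.0397,-0.0053,0.05,0.085],[0,0,-0.011,-0.0397,-0.0053,0.085,0.085],[0,0,-0.011,-0.0397,-0.0053,0.105,0.085],[0,0,-0.011,-0.0397,-0.0053,0.116,0.085],[0,0,-0.011,-0.0397,-0.0053,0.116,0.085],[0,0,-0.011,-0.0397,-0.0053,0.116,0.04],[0,0,-0.011,-0.0397,-0.0053,0.116,0.01]], grip_force=60)

```text
clock: 10.22
eef_pos: [581.3, -133.1, 38.0]
tcp_rot: [-3.141, 0.002, -3.075]
contact_force: [-0.6, -0.7, -0.5]
opening: 0.599
grasp_force: 0.0
```

Call:
move_arm(motion=[[0,0,0,0,0,0,0.01],[0,0,0,0,0,0,0.01],[0,0,0,0,0,0,0.01],[0,0,0,0,0,0,0.01],[0,0,0,0,0,0,0.01]])

```text
clock: 10.85
eef_pos: [581.0, -133.0, 37.7]
tcp_rot: [-3.141, 0.001, -3.075]
contact_force: [-0.2, 0.4, 5.7]
opening: 0.218
grasp_force: 60.0
```

Call:
move_arm(motion=[[0,0,0,0,0,-0.03,0.01],[0,0,0,0,0,-0.08,0.01],[0,0,0,0,0,-0.11,0.01],[0,0,0,0,0,-0.11,0.01],[0,0,0,0,0,-0.11,0.01],[0,0,0,0,0,-0.11,0.01]])

```text
clock: 11.6
eef_pos: [579.4, -132.7, 145.1]
tcp_rot: [3.141, -0.003, -3.075]
contact_force: [-0.1, -0.2, -2.4]
opening: 0.217
grasp_force: 59.2
```

```bash
python3 w.py w6; cat > m6.py <<'E'
from h import *
import sys
z=np.load(sys.argv[1]+'.npz');im=z['im'];d=z['d'];p=dict(camera_matrix=z['K'],world_from_camera=z['T'])
save(sys.argv[1]+'c.png',im[60:460,100:540]);g=cv2.cvtColor(im,cv2.COLOR_RGB2GRAY)
go(562.9,120.2,120,3.016)
E
python3 m6.py w6
```

```text
t11.65 at [ 579.7 -132.7  145.3] [ 3.141e+00 -3.000e-03 -3.075e+00] move [-1.000e-04  2.534e-01  2.550e-02] turn [ 0.0005 -0.0026  0.1918] F [ 0.6  0.5 -3. ]
```

View pics/w6c.png

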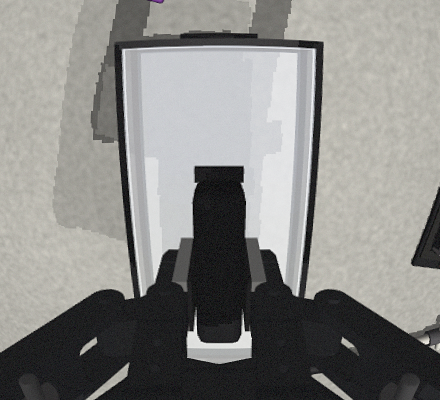

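The cover hangs level and straight in the pads, with the near edge at crop row 45 and the block between the fingers. Next I'll carry it over the case.

Call:
move_arm(motion=[[0,0,0.192,-0.001,0.254,0,0.01],[0,0,0.192,-0.001,0.254,0,0.01],[0,0,0.192,-0.001,0.254,0,0.01],[0,0,0.192,-0.001,0.254,0,0.01],[0,0,0.192,-0.001,0.254,0,0.01],[0,0,0.192,-0.001,0.254,0.02,0.01],[0,0,0.192,-0.001,0.254,0.05,0.01],[0,0,0.192,-0.001,0.254,0.055,0.01]])

```text
clock: 12.65
eef_pos: [563.0, 119.6, 89.6]
tcp_rot: [-3.14, -0.005, 3.015]
contact_force: [-0.7, -0.4, -2.4]
opening: 0.218
grasp_force: 59.6
```

Call:
move_arm(motion=[[0,0,0,0,0,0,0.01],[0,0,0,0,0,0,0.01],[0,0,0,0,0,0,0.01]])

```text
clock: 13.02
eef_pos: [565.4, 120.6, 92.9]
tcp_rot: [3.141, 0.001, 3.016]
contact_force: [-0.1, -0.1, -3.1]
opening: 0.217
grasp_force: 59.6
```

```bash
python3 w.py w7; python3 - <<'E'
from h import *
z=np.load('w7.npz');im=z['im'];p=dict(camera_matrix=z['K'],world_from_camera=z['T']);t,dt=grab_frame("top");np.savez('top7',im=t,d=dt)
g=cv2.cvtColor(im,cv2.COLOR_RGB2GRAY);hsv=cv2.cvtColor(im,cv2.COLOR_RGB2HSV)
n,l,s,c=cv2.connectedComponentsWithStats(cv2.inRange(hsv,(6,150,90),(17,255,255)))
for i in range(1,n):
    if s[i][4]>60: print("org",c[i].round(1),s[i],ray("wrist",c[i],38,p).round(1)[0])
go(563.7,120.7,83,3.0156)
a=cv2.resize(im[60:460,100:540],None,fx=1.1,fy=1.1);b=cv2.resize(t[170:280,215:300],None,fx=3.5,fy=3.5,interpolation=cv2.INTER_CUBIC)
o=np.zeros((440,484+298,3),np.uint8);o[:a.shape[0],:a.shape[1]]=a;o[:b.shape[0],484:484+b.shape[1]]=b[:,:298];save('m7.png',o)
E
```

```text
org [320.3  84.5] [295  77  52  17 803] [464.6 133.2  38. ]
org [609.8 456.1] [602 444  15  25  96] [848.1 423.1  38. ]
org [628.9 463.5] [616 448  24  32 153] [893.4 479.   38. ]
t13.12 at [565.2 120.6  92.7] [3.141e+00 1.000e-03 3.016e+00] move [ 0.0015 -0.0001  0.0097] turn [0.0004 0.0011 0.0001] F [ 0.6  0.5 -3.2]
```

View pics/m7.png

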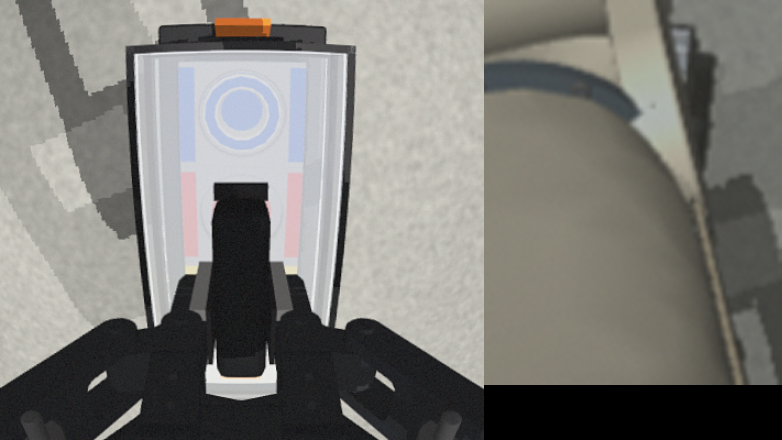

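The wrist half shows the near orange tab at (320,84) centred ahead of the cover's near edge, with the ring and wells inside the cover's outline. The arm blocks the top camera. I'll measure the cover's edges numerically.

```bash
python3 - <<'E'
from h import *
z=np.load('w7.npz');im=z['im'];p=dict(camera_matrix=z['K'],world_from_camera=z['T'])
g=cv2.cvtColor(im,cv2.COLOR_RGB2GRAY)
for v in(108,112,120,140): print(v,"L",g[v,208:232].tolist(),"R",g[v,408:432].tolist())
for u in(230,260,318,380,405): print(u,g[74:116,u].tolist())
E
```

```text
108 L [174, 172, 171, 177, 176, 175, 119, 50, 54, 70, 60, 49, 45, 57, 85, 91, 94, 100, 104, 104, 112, 114, 118, 125] R [163, 158, 153, 149, 154, 158, 128, 91, 88, 87, 87, 71, 93, 100, 98, 173, 196, 198, 197, 199, 197, 198, 195, 194]
112 L [171, 172, 172, 172, 172, 179, 93, 53, 48, 45, 53, 50, 46, 71, 192, 225, 244, 190, 196, 196, 198, 200, 184, 180] R [193, 196, 195, 191, 219, 236, 223, 150, 76, 68, 72, 69, 70, 67, 67, 162, 200, 198, 196, 198, 194, 199, 197, 195]
120 L [173, 175, 176, 172, 174, 177, 138, 39, 51, 49, 51, 48, 44, 83, 152, 229, 237, 214, 196, 194, 195, 200, 191, 181] R [196, 194, 194, 191, 212, 246, 213, 152, 68, 65, 72, 73, 74, 63, 60, 169, 201, 198, 198, 195, 196, 191, 192, 189]
140 L [102, 99, 94, 96, 97, 102, 98, 66, 19, 27, 29, 33, 29, 20, 118, 187, 232, 226, 197, 185, 190, 190, 189, 187] R [200, 199, 195, 190, 236, 235, 204, 101, 68, 69, 69, 68, 66, 62, 122, 192, 200, 196, 200, 196, 198, 196, 197, 197]
230 [186, 190, 191, 196, 193, 187, 192, 194, 200, 168, 171, 172, 171, 168, 166, 168, 169, 168, 170, 171, 171, 171, 167, 164, 165, 167, 144, 82, 53, 52, 50, 54, 52, 48, 118, 227, 182, 179, 184, 189, 192, 195]
260 [188, 189, 190, 191, 189, 192, 196, 202, 118, 39, 32, 60, 60, 61, 60, 60, 59, 67, 63, 62, 62, 65, 63, 37, 31, 50, 68, 66, 66, 66, 64, 59, 91, 206, 225, 185, 177, 186, 191, 191, 193, 191]
318 [122, 124, 132, 130, 133, 134, 131, 132, 127, 87, 78, 81, 79, 78, 86, 82, 84, 83, 83, 46, 30, 30, 37, 39, 40, 39, 41, 42, 46, 39, 34, 130, 227, 211, 178, 178, 183, 188, 190, 189, 188, 198]
380 [195, 191, 192, 188, 188, 185, 187, 190, 198, 107, 36, 67, 72, 72, 71, 66, 74, 71, 69, 73, 73, 71, 74, 70, 75, 69, 78, 77, 82, 73, 72, 72, 128, 221, 224, 176, 179, 186, 192, 193, 194, 192]
405 [187, 188, 186, 190, 194, 193, 198, 191, 192, 190, 188, 184, 186, 189, 186, 188, 188, 189, 192, 192, 193, 194, 196, 197, 199, 204, 144, 74, 72, 75, 72, 72, 69, 84, 172, 215, 172, 180, 183, 180, 180, 181]
```

```bash
python3 - <<'E'
from h import *
z=np.load('w7.npz');p=dict(camera_matrix=z['K'],world_from_camera=z['T'])
ax=np.array([np.cos(.126),-np.sin(.126)]);ay=np.array([np.sin(.126),np.cos(.126)]);C=np.array([563.0,120.2])
for Z in(86.5,88):
    w=ray("wrist",[[230,100.5],[405,100.5],[214,120],[422.9,120],[214,112],[422.8,112],[214.8,140],[422,140]],Z,p)[:,:2]-C
    print(Z,np.c_[w@ax,w@ay].round(1).tolist())
print(p['world_from_camera'][:3,3])
E
```

```text
86.5 [[-88.2, -35.4], [-88.2, 33.8], [-80.7, -42.2], [-80.7, 41.4], [-84.0, -42.1], [-84.0, 41.2], [-72.5, -42.1], [-72.5, 41.2]]
88 [[-88.1, -35.1], [-88.1, 33.4], [-80.7, -41.8], [-80.7, 40.9], [-83.9, -41.7], [-83.9, 40.8], [-72.6, -41.7], [-72.6, 40.8]]
[487.13413032 129.42444814 234.14759095]
```

Call:
move_arm(motion=[[0,0,0,0.0033,0.0004,0,0.01],[0,0,0,0.0033,0.0004,0.008,0.01],[0,0,0,0.0033,0.0004,0.016,0.01],[0,0,0,0.0033,0.0004,0.024,0.01],[0,0,0,0.0033,0.0004,0.03,0.01],[0,0,0,0.0033,0.0004,0.032,0.01],[0,0,0,0.0033,0.0004,0.032,0.01],[0,0,0,0.0033,0.0004,0.032,0.01]], grip_force=90)

```text
clock: 14.12
eef_pos: [561.8, 121.4, 60.2]
tcp_rot: [3.141, 0.0, 3.016]
contact_force: [0.0, -0.3, -2.4]
opening: 0.204
grasp_force: 92.9
```

```bash
python3 w.py w8; cat > m8.py <<'E'
from h import *
z=np.load('w8.npz');im=z['im'];p=dict(camera_matrix=z['K'],world_from_camera=z['T'])
s=sensors.sense();print(s['eef_pos'].round(1),s['contact_force'].round(1),s['wrist_torque'].round(2))
g=cv2.cvtColor(im,cv2.COLOR_RGB2GRAY);hsv=cv2.cvtColor(im,cv2.COLOR_RGB2HSV)
n,l,st,c=cv2.connectedComponentsWithStats(cv2.inRange(hsv,(6,150,90),(17,255,255)));i=1+np.argmax(st[1:,4]);print("org",c[i].round(1),st[i])
for u in(235,318,400): print(u,g[66:110,u].tolist())
ax=np.array([np.cos(.126),-np.sin(.126)]);ay=np.array([np.sin(.126),np.cos(.126)]);C=np.array([563.0,120.2]);Z=s['eef_pos'][2]-4.7
for v in(112,120):
  r=g[v];L=next(k for k in range(205,235) if r[k]<(int(r[203:208].mean()))*.6);Rr=next(k for k in range(432,400,-1) if r[k]<r[430:436].mean()*.6)
  w=ray("wrist",[[L-.5,v],[Rr+.5,v]],Z,p)[:,:2]-C;print(v,L,Rr,np.c_[w@ax,w@ay].round(1).tolist())
vs=np.array([[318,v] for v in range(85,106,3)]);w=ray("wrist",vs,Z,p)[:,:2]-C;print("x(v)",(w@ax).round(1))
E
python3 m8.py
```

```text
[561.8 121.4  60.3] [-0.2 -0.  -1.8] [-0.01 -0.02  0.07]
org [319.5  83.5] [ 290   75   61   19 1081]
235 [199, 198, 198, 191, 193, 193, 190, 191, 191, 191, 192, 197, 198, 198, 199, 200, 185, 87, 36, 53, 62, 61, 59, 59, 57, 60, 56, 56, 56, 50, 59, 51, 30, 35, 38, 58, 56, 57, 56, 51, 50, 75, 163, 218]
318 [123, 119, 122, 121, 122, 124, 123, 128, 133, 134, 133, 133, 133, 133, 136, 138, 115, 79, 82, 85, 83, 84, 85, 82, 84, 86, 86, 39, 30, 27, 27, 37, 43, 50, 46, 43, 46, 45, 33, 134, 228, 216, 182, 183]
400 [199, 196, 198, 197, 200, 198, 198, 192, 191, 192, 189, 191, 185, 187, 188, 187, 191, 155, 65, 45, 66, 71, 73, 73, 78, 69, 73, 68, 75, 71, 72, 72, 74, 70, 72, 78, 75, 75, 78, 73, 67, 118, 205, 215]
112 215 422 [[-87.6, -41.1], [-87.6, 41.0]]
120 215 422 [[-84.4, -41.2], [-84.4, 41.1]]
x(v) [-96.9 -95.7 -94.5 -93.3 -92.1 -91.  -89.8]
```

Call:
move_arm(motion=[[0,0,0,0,0,0.002,0.01],[0,0,0,0,0,0.004,0.01],[0,0,0,0,0,0.005,0.01],[0,0,0,0,0,0.006,0.01],[0,0,0,0,0,0.006,0.01]])

```text
clock: 14.8
eef_pos: [561.8, 121.5, 54.1]
tcp_rot: [3.141, 0.0, 3.016]
contact_force: [-0.2, 0.3, 0.2]
opening: 0.208
grasp_force: 93.4
```

Call:
move_arm(motion=[[0,0,0,0,0,0.001,0.01],[0,0,0,0,0,0.002,0.01],[0,0,0,0,0,0.003,0.01],[0,0,0,0,0,0.004,0.01],[0,0,0,0,0,0.004,0.01]])

```text
clock: 15.42
eef_pos: [561.5, 121.4, 49.6]
tcp_rot: [-3.142, -0.0, 3.016]
contact_force: [1.2, 0.9, -1.2]
opening: 0.204
grasp_force: 93.3
```

Call:
move_arm(motion=[[0,0,0,0,0,0.001,0.01],[0,0,0,0,0,0.002,0.01],[0,0,0,0,0,0.002,0.01]])

```text
clock: 15.8
eef_pos: [561.2, 121.3, 47.5]
tcp_rot: [-3.141, -0.001, 3.016]
contact_force: [1.7, -0.3, -6.0]
opening: 0.206
grasp_force: 92.8
```

Call:
move_arm(motion=[[0,0,0,0,0,0.001,0.01],[0,0,0,0,0,0.002,0.01],[0,0,0,0,0,0.002,0.01]])

```text
clock: 16.18
eef_pos: [561.4, 121.3, 45.9]
tcp_rot: [-3.141, -0.0, 3.016]
contact_force: [0.5, -0.5, -4.6]
opening: 0.208
grasp_force: 93.0
```

Call:
move_arm(motion=[[0,0,0,0,0,0.001,0.01],[0,0,0,0,0,0.001,0.01],[0,0,0,0,0,0.001,0.01]])

```text
clock: 16.55
eef_pos: [561.4, 121.3, 45.8]
tcp_rot: [-3.142, -0.0, 3.016]
contact_force: [-3.2, -0.7, 6.8]
opening: 0.205
grasp_force: 94.4
```

Call:
move_arm(motion=[[0,0,0,0,0,0.0007,0.01],[0,0,0,0,0,0.0007,0.01],[0,0,0,0,0,0.0007,0.01],[0,0,0,0,0,0.0007,0.01],[0,0,0,0,0,0.0007,0.01]])

```text
clock: 17.18
eef_pos: [561.4, 121.4, 45.8]
tcp_rot: [-3.142, -0.0, 3.016]
contact_force: [-5.2, -1.5, 15.5]
opening: 0.205
grasp_force: 95.6
```

```bash
python3 w.py w9; sed -i 's/w8/w9/' m8.py; python3 m8.py
```

```text
[561.4 121.4  45.8] [-7.  -2.2 15.3] [-0.28  0.93  0.  ]
org [320.   83.1] [ 287   69   67   29 1830]
235 [198, 202, 199, 200, 200, 195, 194, 194, 193, 196, 195, 201, 203, 212, 39, 33, 49, 60, 56, 57, 61, 60, 55, 58, 60, 57, 54, 62, 57, 61, 57, 63, 59, 44, 43, 52, 56, 59, 58, 51, 48, 76, 168, 221]
318 [122, 124, 123, 137, 137, 138, 136, 134, 135, 135, 137, 109, 82, 71, 86, 84, 85, 86, 82, 84, 84, 84, 83, 84, 86, 80, 90, 82, 86, 83, 86, 80, 58, 45, 45, 49, 41, 37, 35, 137, 231, 218, 184, 186]
400 [198, 196, 196, 197, 196, 194, 195, 191, 193, 196, 197, 193, 193, 196, 186, 57, 40, 61, 70, 70, 70, 70, 71, 71, 73, 68, 72, 72, 71, 71, 70, 71, 71, 73, 72, 76, 79, 74, 78, 75, 69, 122, 206, 215]
112 215 422 [[-87.9, -41.2], [-88.0, 40.9]]
120 215 422 [[-84.7, -41.3], [-84.7, 41.0]]
x(v) [-97.3 -96.1 -94.9 -93.7 -92.5 -91.3 -90.1]
```

```bash
python3 - <<'E'
from h import *
a=np.load('scene0.npz')['im'];b,_=grab_frame("scene")
for im in(a,b):
    hsv=cv2.cvtColor(im,cv2.COLOR_RGB2HSV);m=cv2.inRange(hsv,(5,150,80),(17,255,255));m[:240]=0;m[310:]=0;m[:,:325]=0;m[:,410:]=0
    n,l,s,c=cv2.connectedComponentsWithStats(m);print([(c[i].round(1).tolist(),s[i].tolist()) for i in range(1,n) if s[i][4]>8])
z=np.load('w9.npz');p=dict(camera_matrix=z['K'],world_from_camera=z['T']);print("tab",ray("wrist",[[320,69],[320,77.5]],39,p).round(1)[:,:2].tolist())
z=np.load('w4.npz');im=z['im'];p=dict(camera_matrix=z['K'],world_from_camera=z['T']);hsv=cv2.cvtColor(im,cv2.COLOR_RGB2HSV);g=cv2.cvtColor(im,cv2.COLOR_RGB2GRAY);print(g[168:192,320].tolist())
print(ray("wrist",[[320,v] for v in range(172,184,2)],39,p)[:,:1].round(1).ravel())
s=sensors.sense();print(s['contact_force'].round(1),s['eef_pos'].round(1),s['grasp_force'])
E
```

```text
[([385.8, 249.2], [381, 244, 10, 12, 87]), ([345.8, 290.4], [341, 283, 12, 15, 125])]
[([345.8, 290.3], [341, 283, 12, 15, 126])]
tab [[459.9, 133.7], [463.3, 133.3]]
[34, 38, 35, 61, 76, 97, 123, 136, 133, 132, 127, 101, 76, 79, 79, 82, 79, 64, 43, 37, 28, 32, 32, 26]
[459.1 460.5 461.9 463.3 464.7 466.1]
[-5.8 -1.4 15.5] [561.4 121.4  45.8] 95.56963920593262
```

The far tab hasn't moved from its starting position (345.8, 290.3), and the near tab is within about 1 mm of its relaxed place. The cover is down and level at its expected height, with a steady push of 15.5 N, so I'm handing in.

```bash
python3 -c "
from rig import order
print(order.sign_off())"
```

```text
the job is handed in; nothing more can be done
None
```

I handed the job in at about 17 s of the 61 s: the blue ring lies in its blue well, the cover is down with both catches relaxed over it, and the arm is still holding it with about 15 N; the hand-in returned no verdict.

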